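# Move the stop end to the other mist outlet

### The job

The mist manifold has two steel outlet tubes, and the push-fit stop end is on the one we need open. Hold its collet ring pressed in while you draw it off that tube, then push it fully home on the bare tube beside it and let the ring spring back out, so that its teeth lock. Never haul at it while the teeth hold, do not ram or bend the tubes, and leave the things round about where they are.

Things in the scene. Friction and masses are not known exactly. Their poses are not given: they have to be found in the camera images.
- manifold: Small mist manifold screwed to the table (it cannot move): aluminium block 36 x 116 x 40 mm on a steel foot, its top 82 mm above the table; brass ball valve and hose tail on the back (+x). Origin: on the table under the block's middle. The two outlets point to its own -x, side by side, 64 mm apart along its y, both level, axes 62 mm above the table.
- outlet_a: The outlet that carries the stop end at the start (either of the two). Brass hex nut, 22 mm, with a steel tube stub 12 mm in diameter that sticks out along its own -x and ends 80 mm from the origin. Origin: on the axis at the outer face of the nut; +x points into the block, z up. The tip tapers over 4.5 mm; 18 mm from the tip is a groove 6.5 mm wide, 2.4 mm deep, for the teeth.
- outlet_b: The bare outlet: same make, tube, groove and axes as outlet_a, but its stub was cut by hand and ends anywhere from 71 to 89 mm from the origin (along its own -x), so the point where it bottoms in the stop end has to be felt.
- stop_end: Push-fit stop end for the tube: grey barrel 36 mm in diameter, 45 mm long, 110 g, black collet ring at its mouth. Origin: centre of the mouth in the barrel's end face; +x points out of the mouth, towards the manifold. Bore 13.6 mm wide, solid bottom at x = -30 mm. Its teeth lock when the tip is within 2 mm of the bottom and the ring is out; locked, it has 2 mm end play.
- stop_end_back (a point): Centre of the stop end's flat closed end, at its x = -45 mm; same axes as stop_end. A finger here and one on the ring squeeze the ring in: 50 mm apart with the ring out, 45 mm with it flush. Seated it has only 1 mm left to the bottom, so let the finger on the ring touch first; 25 N of grip is plenty. It reaches 18 mm from the axis. Seated, 45 mm of bare tube lie between ring and nut.
- collet (a joint): Travel of the collet ring into the barrel, m: 0 = out, 0.005 = flush with the end face. Ring 28 mm in diameter, 5 mm proud of the mouth, rising 8 mm above the tube. Spring: 2 N at 0, 5.6 N flush. From 0.0035 the teeth clear the tube and the barrel slides freely; pushed on with the ring free it takes about 5 N. While the teeth ride on a tube it reads about 0.0035; it returns to 0 when they lock.
- keys: Bunch of keys lying flat, 104 x 115 x 8 mm, a bystander. Origin: centre of its underside.
- hygrometer: Small white hygrometer standing on the table, 27 x 52 x 46 mm, a bystander. Origin: centre of its underside.
- spawn_jar: Glass spawn jar with a tan lid, 66 mm in diameter, 89 mm high, behind the manifold towards the robot's left, a bystander. Origin: centre of its underside.
- screwdriver: Screwdriver with a red handle lying near the table's front edge, 206 mm long, a bystander. Origin: centre of its underside.
Mind the look-alikes: they are no part of the job. What is shaped like the stop_end but purple is not meant.

How it is judged:
On the way:
1. the stop end is clear of the tube that it was on (x of stop_end in the frame of outlet_a below -0.088 m), for 0.1 s.
At the end, for the whole second after the job is handed in: The stop end sits on outlet_b, in line with its tube within 3 mm and 0.1 rad, so far on that its mouth is less than 61.8 mm from the nut, with the collet ring sprung out again (within 1.2 mm), which it is only when the teeth have locked; it is at rest (x of stop_end in the frame of outlet_b above -0.0618 m and y of stop_end in the frame of outlet_b between -0.003 and 0.003 m and z of stop_end in the frame of outlet_b between -0.003 and 0.003 m and angle between the x axis of stop_end and the x axis of outlet_b, either way round below 0.1 rad and value of joint collet below 0.0012 m and linear speed of stop_end below 0.02 m/s); the robot touches nothing.
It fails at once if outlet_a or its tube is loaded with more than 60 N (hauling at locked teeth, bending the tube) (contact force between anything else and outlet_a above 60 N).
It fails at once if outlet_b or its tube is loaded with more than 35 N (ramming, bending the tube) (contact force between anything else and outlet_b above 35 N).
It fails at once if a bystander (keys, hygrometer, spawn jar, screwdriver) is moved by more than 25 mm (distance of any of keys, hygrometer, spawn_jar, screwdriver from where it was at the start of the episode above 0.025 m).
It also fails if it takes over 40 s, if anything falls off the work surface, if the arm or the gripper's body presses on something with over 40 N, if the wrist force passes 120 N, or if a joint passes its speed limit or range.

### The arm

A 7-joint arm with a two-finger parallel gripper is mounted at the origin on a cart in front of the work surface, level with it; the furniture and walls round the work are solid. World frame = base frame: x ahead of the robot, y to its left, z up, the work surface at z = 0. Lengths are in m, angles in rad, forces in N, time in s.
With the tool pointing down it reaches from about 0.425 to 0.825 m from the base axis. Payload 3.6 kg.
Tool frame: the origin (TCP) lies midway between the tips of the shut fingers; the grasp point (between the pads) lies 19 mm behind it; z points along the fingers, y is the line along which they close (so a half turn about z gives the same grasp; the last joint's range is limited). The gripper opens to 93 mm and grips with 3 to 60 N. Pads are 15 mm wide; open, the fingers measure 128 mm over their backs; the gripper's body (75 mm by 188 mm) begins 65 mm behind the grasp point.
Start: joints at [-1.28, 0.615, -0.013, 1.423, 0.008, 1.103, -0.04], TCP at [0.203, 0.617, 0.219] pointing down, gripper open.
Joint ranges: [-3.12, 3.12], [-0.3, 2.06], [-1.34, 1.32], [0.26, 2.42], [-1.36, 4.5], [0.01, 1.98], [-2.84, 2.84]. Speed limits (rad/s): [2.79, 2.79, 3.14, 3.14, 3.14, 3.14, 3.14].

### API

Orientations are given as [roll, pitch, yaw] about the fixed x, y, z axes, in that order (R = Rz(yaw) Ry(pitch) Rx(roll)).
In Python, from rig import manip, camera, camera_info gives the robot as it stands.
- The arm moves only by the tool play_rows, never from a script. Its argument "increments" is a list of rows, each an object with "linear": the shift along the tool's x, y, z in mm, a list of three; "rot": the turn, a rotation vector about the tool's x, y, z in rad, a list of three; "claw": the opening, from 0 (shut) to 1 (fully open). In form: [{"linear": [tx, ty, tz], "rot": [ax, ay, az], "claw": claw}, ...]. A call has 1 to 8 rows; each row is the pose to reach, as a shift and turn from the pose commanded when the call began, along the tool's axes at that moment; what a row does not reach only later rows make up. A row lasts 1/12 s, in which the tool goes at most 41.7 mm and 7.16 degrees, less where a joint would pass 70% of its speed; a pose out of reach is approached as far as the arm can. A call with a gripper value outside its range is refused whole. The fingers move at their own pace and stop on an object; the grip force is fixed at half the most. Time passes only in rows, so rows that repeat a pose let the fingers close. It gives the time, the measured TCP pose, the force, the opening and the grip force at its end, in the units of the state.
- manip.state(): the state, without advancing time (a new reading comes with each control period).
- camera(name): name is "scene" or "top" or "wrist"; returns the picture (384x512x3 uint8, red, green, blue); there is no depth.
- camera_info(name): a dict with "intrinsics" (3x3 intrinsics, pixels), "rvec" (rotation vector, rad) and "tvec" (3), from world to camera coordinates, as OpenCV has them. Camera axes: x right, y down, z forward; pixel columns grow to the right and rows downward; lengths in m; the calibration is good to about 2 mm. A picture is of the moment at which its call begins: read the wrist's pose just before it. camera_info takes no time and is no camera call; for the wrist camera it gives the pose at the moment of the call.
- manip.close_job(): hands the job in; it is judged then, once.
The state is a dict: "time": time; "qpos": joint angles; "qvel": joint speeds; "joint_efforts": joint torques, N m; "ee_pos": TCP position; "orientation": TCP orientation; "force": force on the tool from outside, world axes, zero at the start; "ft_torque": the same for the moment, N m; "gripper_width": opening from 0.0 (shut) to 1.0 (fully open); "finger_force": force on a finger pad.
Only numpy, scipy, OpenCV 4.12 (cv2) and the standard library are available. Lean on these libraries where they do the work, as an engineer would, in place of code of your own. Each camera call takes 0.05 s, during which the arm holds its last target. There are 200 camera calls.

## Working session

There is one attempt and no reset: what is moved stays moved. The work goes in short steps, Python scripts to look and compute and a tool call to move; the robot and the scene stay as the last step left them, time stands still between calls to the robot, and variables do not carry over. Pictures are saved under pics/ and viewed, at most 10 in all, crops included, and the job is handed in when it is done.

Besides the shell and the picture viewer there is one more tool, called after "Call:" as name(argument=value, ...) on one line, values as JSON. play_rows: Moves the arm, as the interface text tells. Its arguments: {"type":"object","properties":{"increments":{"type":"array"}},"required":["increments"]}

```bash
ls; mkdir -p pics
python3 - <<'E'
from rig import manip,camera,camera_info
import cv2,numpy as np
print(manip.state())
for n in("scene","top"):
    im=camera(n);cv2.imwrite(f"pics/{n}0.png",cv2.cvtColor(im,cv2.COLOR_RGB2BGR))
    i=camera_info(n);print(n,np.array(i["intrinsics"]).round(1).tolist(),np.round(i["rvec"],3),np.round(i["tvec"],3))
a=cv2.imread("pics/scene0.png");b=cv2.imread("pics/top0.png")
E
```

```text
pics
{'time': 0.0, 'qpos': array([-1.27950003,  0.6158965 , -0.0126114 ,  1.42484097,  0.00811403,
        1.10339577, -0.04036404]), 'qvel': array([ 0.00106273,  0.00174897, -0.0016746 ,  0.00064739, -0.00011582,
        0.00059202, -0.00148931]), 'joint_efforts': array([-9.88774673e-06, -4.58941555e+01,  2.09025457e-01, -1.65741616e+01,
       -6.10084366e-02,  2.05342466e-02,  2.44969224e-04]), 'ee_pos': array([0.20286579, 0.61672507, 0.21751513]), 'orientation': array([-3.13910303e+00,  4.97444401e-05,  2.82390075e+00]), 'force': array([-0.03900187, -0.19969507, -0.16785252]), 'ft_torque': array([-0.02835004,  0.02139487,  0.02145701]), 'finger_force': 0.0, 'gripper_width': 0.9983137679273318}
scene [[429.5, 0.0, 250.7], [0.0, 429.5, 186.0], [0.0, 0.0, 1.0]] [ 0.756 -2.5    1.26 ] [0.379 0.281 0.657]
top [[415.3, 0.0, 250.9], [0.0, 415.3, 187.9], [0.0, 0.0, 1.0]] [ 2.117 -2.143  0.208] [-0.118  0.545  0.825]
```

View pics/scene0.png

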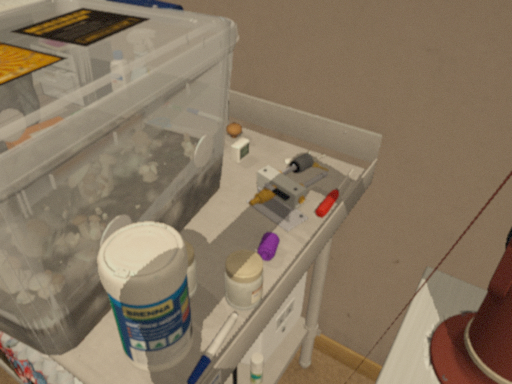

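View pics/top0.png

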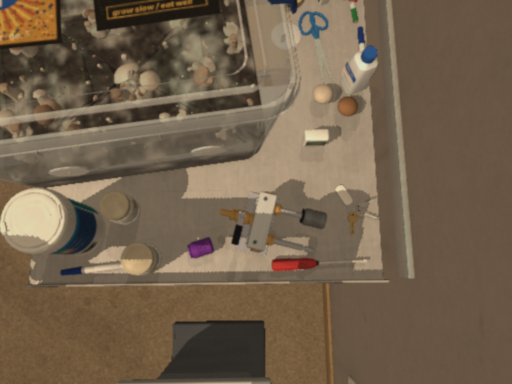

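The top view shows the grey stop end at (313,217) on the far tube, the bare tube tip at about (308,247), the manifold block at (263,220), and the keys, screwdriver and hygrometer to the right, below and above. The look-alikes are the purple barrel at (201,247), which is not meant, and the grey one at (313,217), which I choose. I'll check it in a close crop.

```bash
cat > h.py <<'E'
from rig import manip,camera,camera_info
import cv2,numpy as np
from scipy.spatial.transform import Rotation as R
def ray(n,uv,z,info=None):
    i=info or camera_info(n);K=np.array(i["intrinsics"]);Rm=cv2.Rodrigues(np.array(i["rvec"],float))[0];t=np.array(i["tvec"],float).ravel()
    c=-Rm.T@t;d=Rm.T@np.linalg.inv(K)@np.array([uv[0],uv[1],1.]);return c+d*(z-c[2])/d[2]
def proj(n,p,info=None):
    i=info or camera_info(n);return cv2.projectPoints(np.array(p,float).reshape(-1,3),np.array(i["rvec"],float),np.array(i["tvec"],float),np.array(i["intrinsics"]),None)[0].reshape(-1,2)
E
python3 - <<'E'
from h import *
a=cv2.imread("pics/top0.png")[170:290,195:395];cv2.imwrite("pics/top0c.png",cv2.resize(a,None,fx=4,fy=4,interpolation=cv2.INTER_CUBIC))
for k,uv,z in [("stopend back",(327,219),.062),("stop mouth",(302,215),.062),("bare tip",(310,249),.062),("block",(263,220),.082),("keys",(358,218),.004),("hyg",(317,137),.046),("sd handle",(295,265),.02),("sdtip",(368,261),.01),("purple",(201,247),.02),("edge",(300,283),0)]:
    print(k,ray("top",uv,z).round(3))
E
```

```text
stopend back [ 0.474 -0.28   0.062]
stop mouth [ 0.483 -0.228  0.062]
bare tip [ 0.414 -0.242  0.062]
block [ 0.472 -0.147  0.082]
keys [ 0.482 -0.359  0.004]
hyg [ 0.655 -0.269  0.046]
sd handle [ 0.382 -0.215  0.02 ]
sdtip [ 0.388 -0.374  0.01 ]
purple [ 0.422 -0.017  0.02 ]
edge [ 0.344 -0.227  0.   ]
```

View pics/top0c.png

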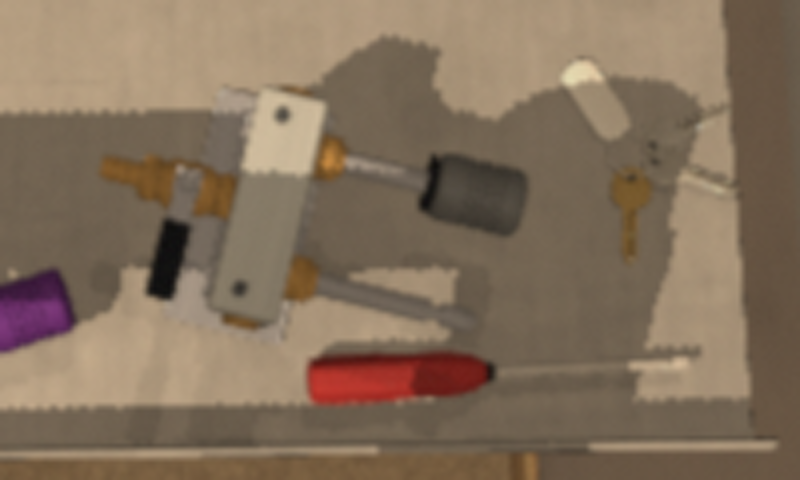

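Run:
```python
from h import *
from scipy.optimize import least_squares
I=camera_info("top")
# triangulate box top right-front corner? and bottle lid centre
def tri(u,v):
    f=lambda p:np.r_[proj("top",p)[0]-u,proj("scene",p)[0]-v]
    s=least_squares(f,[.5,0,.1]);return s.x.round(3),round(s.cost,1)
print("box corner",tri((297,85),(237,30)),"lid",tri((32,218),(142,250)),"jar",tri((138,259),(245,263)))
c=np.array([(262,90),(327,103),(275,322),(210,305)])/4+[195,170]
# manifold corners in order: back(+x) ... image left = manifold +x
def cor(p):
    x,y,a=p;rot=np.array([[np.cos(a),-np.sin(a)],[np.sin(a),np.cos(a)]])
    l=np.array([[.018,.058],[-.018,.058],[-.018,-.058],[.018,-.058]])
    return np.c_[l@rot.T+[x,y],np.full(4,.082)]
for s0 in (1.3,):
  # order of corners: TL is +x-side far. manifold +x ~ world +y -> manifold y ~ -world x
  def f(p): return (proj("top",cor(p),I)[[3,2,1,0]]-c).ravel()
  s=least_squares(f,[.47,-.15,s0]);print(s.x,s.cost)
x,y,a=s.x
ex=np.array([np.cos(a),np.sin(a)]);ey=np.array([-ex[1],ex[0]])
for k,sg in(("far",-1),("near",1)):
    for d in (.018,.0291,.109):
        q=np.array([x,y])+ey*.032*sg-ex*d; print(k,d,q.round(4),(proj("top",[*q,.062],I)[0]-[195,170])*4)
st=manip.state();T=R.from_euler("xyz",st["orientation"]).as_matrix();print(T.round(3))
```

```text
box corner (array([ 0.63 , -0.191,  0.354]), np.float64(26.6)) lid (array([0.465, 0.25 , 0.203]), np.float64(0.7)) jar (array([0.399, 0.1  , 0.084]), np.float64(0.5))
[ 0.46978647 -0.14545256  1.31943782] 2.8487546468393377
far 0.018 [ 0.4963 -0.1708] [315.71180066 155.66290195]
far 0.0291 [ 0.4935 -0.1816] [336.67553492 160.73760772]
far 0.109 [ 0.4737 -0.259 ] [488.12353269 197.39873011]
near 0.018 [ 0.4343 -0.1549] [287.25334407 276.92965215]
near 0.0291 [ 0.4316 -0.1657] [308.49027896 282.12773516]
near 0.109 [ 0.4117 -0.2431] [461.91953619 319.68202537]
[[-0.95   0.312 -0.001]
 [ 0.312  0.95  -0.002]
 [-0.    -0.002 -1.   ]]
```

Call:
play_rows(increments=[{"linear": [0, 0, -40], "rot": [0, 0, 0], "claw": 0.75}, {"linear": [-20, -25, -70], "rot": [0, 0, 0], "claw": 0.75}, {"linear": [-45, -55, -90], "rot": [0, 0, 0], "claw": 0.75}, {"linear": [-70, -82, -100], "rot": [0, 0, 0], "claw": 0.75}, {"linear": [-95, -112, -100], "rot": [0, 0, 0], "claw": 0.75}, {"linear": [-120, -142, -100], "rot": [0, 0, 0], "claw": 0.75}, {"linear": [-145, -170, -100], "rot": [0, 0, 0], "claw": 0.75}, {"linear": [-166, -195, -100], "rot": [0, 0, 0], "claw": 0.75}])

```text
time: 0.77
ee_pos: [0.3007, 0.3773, 0.3185]
orientation: [-3.141, 0.0, 2.822]
force: [-0.7, -0.2, 0.0]
gripper_width: 0.756
finger_force: 0.0
```

Call:
play_rows(increments=[{"linear": [-25, -25, 0], "rot": [0, 0, 0], "claw": 0.75}, {"linear": [-50, -50, 0], "rot": [0, 0, 0], "claw": 0.75}, {"linear": [-77, -75, 0], "rot": [0, 0, 0], "claw": 0.75}, {"linear": [-105, -102, 0], "rot": [0, 0, 0], "claw": 0.75}, {"linear": [-132, -129, 0], "rot": [0, 0, 0], "claw": 0.75}, {"linear": [-160, -155, 0], "rot": [0, 0, 0], "claw": 0.75}, {"linear": [-186, -181, 0], "rot": [0, 0, 0], "claw": 0.75}, {"linear": [-194, -215, 0], "rot": [0, 0, 0], "claw": 0.75}])

```text
time: 1.43
ee_pos: [0.4196, 0.1134, 0.3183]
orientation: [-3.141, 0.002, 2.822]
force: [0.8, 0.1, 0.4]
gripper_width: 0.749
finger_force: 0.0
```

Call:
play_rows(increments=[{"linear": [-18, -37, 0], "rot": [0, 0, -0.01], "claw": 0.75}, {"linear": [-36, -74, 0], "rot": [0, 0, -0.02], "claw": 0.75}, {"linear": [-55, -110, 0], "rot": [0, 0, -0.03], "claw": 0.75}, {"linear": [-73, -147, 0], "rot": [0, 0, -0.04], "claw": 0.75}, {"linear": [-92, -184, 0], "rot": [0, 0, -0.05], "claw": 0.75}, {"linear": [-110, -220, 5], "rot": [0, 0, -0.06], "claw": 0.75}, {"linear": [-128, -255, 15], "rot": [0, 0, -0.066], "claw": 0.75}, {"linear": [-145, -290, 25], "rot": [0, 0, -0.066], "claw": 0.75}])

```text
time: 2.1
ee_pos: [0.4641, -0.2072, 0.2934]
orientation: [3.141, 0.001, 2.89]
force: [1.0, 0.2, -0.4]
gripper_width: 0.753
finger_force: 0.0
```

Call:
play_rows(increments=[{"linear": [-15, -25, 20], "rot": [0, 0, 0], "claw": 0.75}, {"linear": [-20, -40, 50], "rot": [0, 0, 0], "claw": 0.75}, {"linear": [-20, -40, 80], "rot": [0, 0, 0], "claw": 0.75}, {"linear": [-20, -40, 90], "rot": [0, 0, 0], "claw": 0.75}])

```text
time: 2.43
ee_pos: [0.4706, -0.2487, 0.1993]
orientation: [3.14, -0.009, 2.887]
force: [-0.6, 1.1, -0.9]
gripper_width: 0.75
finger_force: 0.0
```

Run:
```python
from h import *
s=manip.state();print(s["ee_pos"],s["orientation"],s["force"])
i=camera_info("wrist");im=camera("wrist")
import pickle;pickle.dump(i,open("w1.pkl","wb"))
cv2.imwrite("pics/w1.png",cv2.resize(cv2.cvtColor(im,cv2.COLOR_RGB2BGR),(768,576)))
x,y,a=.46979,-.14545,1.31944
ex=np.array([np.cos(a),np.sin(a)]);ey=np.array([-ex[1],ex[0]])
for sg in(-1,1):
  for d in(.033,.079,.084,.113,.129):
    q=np.array([x,y])+ey*.032*sg-ex*d;print(sg,d,(proj("wrist",[*q,.062],i)[0]*1.5).round(0))
print(proj("wrist",s["ee_pos"],i)*1.5)
```

```text
[ 0.47060757 -0.24866411  0.19925881] [ 3.14026934 -0.00868588  2.88715662] [-0.62845499  1.11847031 -0.94905694]
-1 0.033 [499. 284.]
-1 0.079 [424. 284.]
-1 0.084 [416. 284.]
-1 0.113 [369. 284.]
-1 0.129 [343. 284.]
1 0.033 [505. 178.]
1 0.079 [426. 178.]
1 0.084 [418. 178.]
1 0.113 [367. 178.]
1 0.129 [340. 178.]
[[392.51839826 373.71130307]]
```

View pics/w1.png

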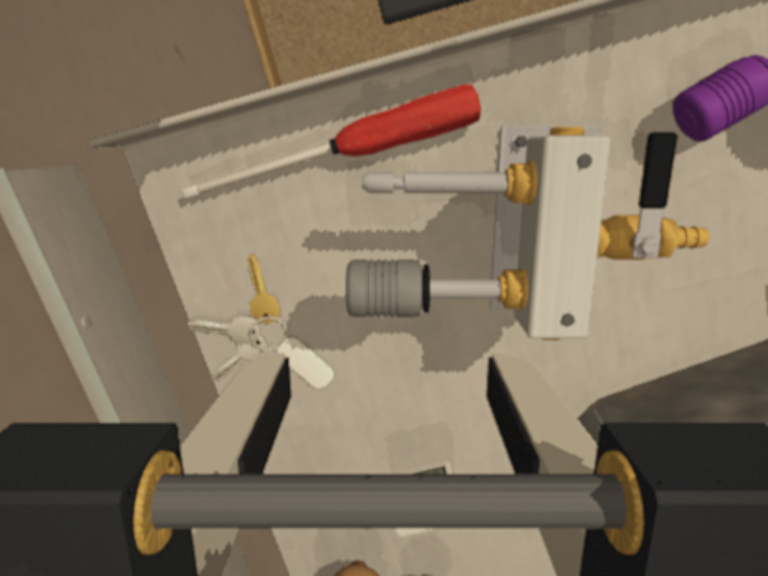

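The close view confirms the grey stop end with its black ring: back at (346,288), ring end at (430,288). The bare tube has its tip at (363,183) and its axis along row 183, and both tubes run parallel to the tool's y.

Run:
```python
from h import *
import pickle;i=pickle.load(open("w1.pkl","rb"))
s=manip.state();T=R.from_euler("xyz",s["orientation"]).as_matrix();print(s["ee_pos"],s["orientation"],T.round(3).tolist())
P={}
for k,uv in dict(back=(346,288),ring=(430,288),nuta=(500,288),tipb=(363,183),nutb=(507,183)).items():
    p=ray("",np.array(uv)/1.5,.062,i);P[k]=p;print(k,p.round(4),((p-s["ee_pos"])@T*1000).round(1))
for a,b in(("back","nuta"),("tipb","nutb")):
    d=P[b]-P[a];print(np.arctan2(d[1],d[0]))
print(np.arctan2(T[1,1],T[0,1]))
```

```text
[ 0.47077243 -0.24741277  0.19918732] [ 3.13945907 -0.00965196  2.88911479] [[-0.968, 0.25, -0.009], [0.25, 0.968, 0.004], [0.01, 0.002, -1.0]]
back [ 0.4713 -0.2772  0.062 ] [ -9.3 -29.  137. ]
ring [ 0.4844 -0.2271  0.062 ] [ -9.4  22.8 137.2]
nuta [ 0.4953 -0.1853  0.062 ] [ -9.5  66.  137.2]
tipb [ 0.4127 -0.2502  0.062 ] [ 54.2 -17.5 137.7]
nutb [ 0.4338 -0.1692  0.062 ] [ 54.   66.2 137.9]
1.3159944511905084
1.3161277102462243
1.3182978726558732
```

Call:
play_rows(increments=[{"linear": [-9, -5, 30], "rot": [0, 0, 0], "claw": 0.75}, {"linear": [-9, -5, 65], "rot": [0, 0, 0], "claw": 0.75}, {"linear": [-9, -5, 95], "rot": [0, 0, 0], "claw": 0.75}, {"linear": [-9, -5, 100], "rot": [0, 0, 0], "claw": 0.75}, {"linear": [-9, -5, 100], "rot": [0, 0, 0], "claw": 0.75}, {"linear": [-9, -5, 100], "rot": [0, 0, 0], "claw": 0.75}])

```text
time: 2.98
ee_pos: [0.4823, -0.2563, 0.1055]
orientation: [-3.141, 0.003, 2.891]
force: [0.6, 0.8, -0.2]
gripper_width: 0.752
finger_force: 0.0
```

Run:
```python
from h import *
s=manip.state();print(s["ee_pos"],s["orientation"],s["force"])
i=camera_info("wrist");im=camera("wrist")
import pickle;pickle.dump((i,s),open("w2.pkl","wb"))
cv2.imwrite("pics/w2.png",cv2.resize(cv2.cvtColor(im,cv2.COLOR_RGB2BGR),(768,576)))
print(proj("wrist",s["ee_pos"],i)*1.5)
```

```text
[ 0.48232106 -0.25630344  0.10547366] [-3.14114443e+00  2.79009607e-03  2.89078058e+00] [ 0.62732529  0.78372893 -0.18172868]
[[392.46685543 373.74578486]]
```

View pics/w2.png

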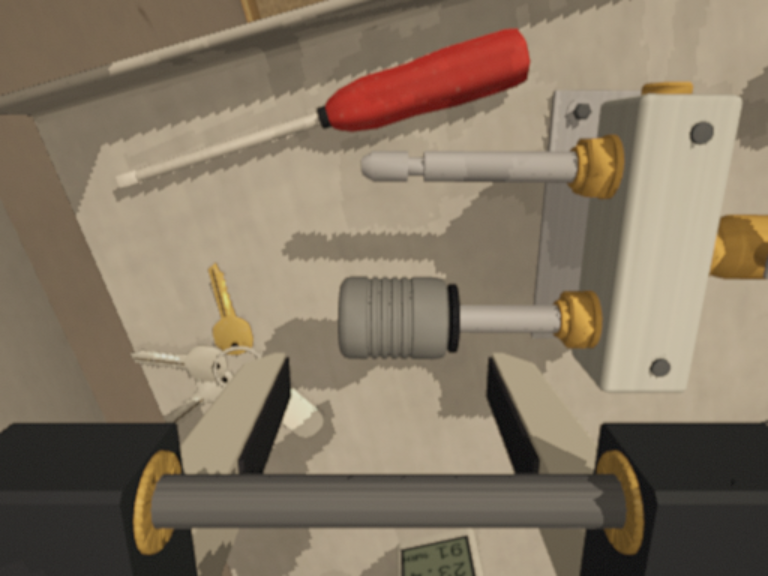

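The barrel is at rows 277–360 (axis about row 318), its back at column 339 and its ring end at 460; the bare tube's axis is at row 167 with its tip at column 361.

Run:
```python
from h import *
import pickle;i,s0=pickle.load(open("w2.pkl","rb"))
s=manip.state();print(s["ee_pos"],s["orientation"])
T=R.from_euler("xyz",s["orientation"]).as_matrix()
for k,uv in dict(back=(339,318),ring=(460,318),nuta=(556,318),tipb=(361,167),nutb=(572,167),groove=(416,167)).items():
    p=ray("",np.array(uv)/1.5,.062,i);print(k,p.round(4),((p-s["ee_pos"])@T*1000).round(1))
```

```text
[ 0.48262565 -0.25668588  0.10600757] [-3.14074443  0.0042113   2.89057777]
back [ 0.4716 -0.2772  0.062 ] [  5.8 -22.6  44. ]
ring [ 0.4846 -0.2263  0.062 ] [ 5.8 29.9 44. ]
nuta [ 0.4949 -0.186   0.062 ] [ 5.8 71.6 43.9]
tipb [ 0.4124 -0.2511  0.062 ] [ 69.6 -12.   43.7]
nutb [ 0.4332 -0.17    0.062 ] [69.6 71.8 43.7]
groove [ 0.4178 -0.23    0.062 ] [69.6  9.8 43.7]
```

Call:
play_rows(increments=[{"linear": [6, 2, 0], "rot": [0, 0, 0], "claw": 0.75}, {"linear": [6, 2, 15], "rot": [0, 0, 0], "claw": 0.75}, {"linear": [6, 2, 30], "rot": [0, 0, 0], "claw": 0.75}, {"linear": [6, 2, 30], "rot": [0, 0, 0], "claw": 0.75}, {"linear": [6, 2, 30], "rot": [0, 0, 0], "claw": 0.75}, {"linear": [6, 2, 30], "rot": [0, 0, 0], "claw": 0.75}])

```text
time: 3.53
ee_pos: [0.4763, -0.2531, 0.0751]
orientation: [-3.141, 0.002, 2.89]
force: [0.2, -1.0, 0.1]
gripper_width: 0.75
finger_force: 0.0
```

Run:
```python
from h import *
s=manip.state();print(s["ee_pos"],s["orientation"],s["force"])
i=camera_info("wrist");im=camera("wrist")
import pickle;pickle.dump((i,s),open("w3.pkl","wb"))
cv2.imwrite("pics/w3.png",cv2.resize(cv2.cvtColor(im,cv2.COLOR_RGB2BGR),(768,576)))
```

```text
[ 0.47628975 -0.25308118  0.07506711] [-3.14105866e+00  2.21993047e-03  2.88982365e+00] [ 0.21545653 -0.9595022   0.09375452]
```

View pics/w3.png

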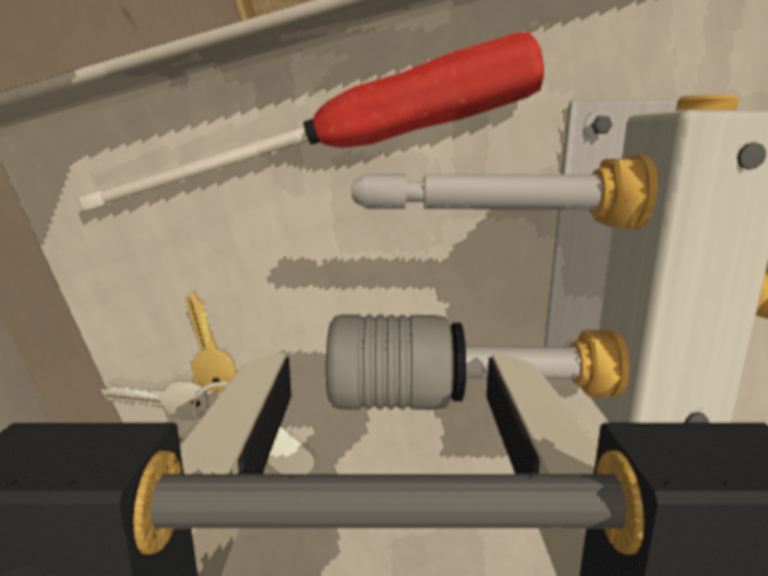

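The barrel sits between the fingers, with the ring-side gap (22 px) smaller than the back-side gap (37 px), so the ring will be touched first.

Call:
play_rows(increments=[{"linear": [0, 1, 4.5], "rot": [0, 0, 0], "claw": 0.7}, {"linear": [0, 1, 4.5], "rot": [0, 0, 0], "claw": 0.62}, {"linear": [0, 1, 4.5], "rot": [0, 0, 0], "claw": 0.56}, {"linear": [0, 1, 4.5], "rot": [0, 0, 0], "claw": 0.53}, {"linear": [0, 1, 4.5], "rot": [0, 0, 0], "claw": 0.51}, {"linear": [0, 1, 4.5], "rot": [0, 0, 0], "claw": 0.5}])

```text
time: 4.08
ee_pos: [0.4759, -0.2521, 0.0693]
orientation: [-3.141, 0.0, 2.89]
force: [-0.0, -1.6, 0.7]
gripper_width: 0.506
finger_force: 4.3
```

Call:
play_rows(increments=[{"linear": [0, 0, 0], "rot": [0, 0, 0], "claw": 0.49}, {"linear": [0, 0, 0], "rot": [0, 0, 0], "claw": 0.48}, {"linear": [0, 0, 0], "rot": [0, 0, 0], "claw": 0.46}, {"linear": [0, 0, 0], "rot": [0, 0, 0], "claw": 0.42}, {"linear": [0, 0, 0], "rot": [0, 0, 0], "claw": 0.4}, {"linear": [0, 0, 0], "rot": [0, 0, 0], "claw": 0.4}])

```text
time: 4.58
ee_pos: [0.476, -0.2519, 0.0693]
orientation: [-3.141, 0.0, 2.89]
force: [-0.8, -1.2, 0.4]
gripper_width: 0.479
finger_force: 30.0
```

Call:
play_rows(increments=[{"linear": [0, -1, 0], "rot": [0, 0, 0], "claw": 0.4}, {"linear": [0, -2, 0], "rot": [0, 0, 0], "claw": 0.4}, {"linear": [0, -4, 0], "rot": [0, 0, 0], "claw": 0.4}, {"linear": [0, -5, 0], "rot": [0, 0, 0], "claw": 0.4}])

```text
time: 4.92
ee_pos: [0.4747, -0.2564, 0.0692]
orientation: [3.141, 0.0, 2.89]
force: [0.2, 1.2, 1.8]
gripper_width: 0.481
finger_force: 30.0
```

Free sliding. I'll draw it off.

Call:
play_rows(increments=[{"linear": [0, -6, 0], "rot": [0, 0, 0], "claw": 0.4}, {"linear": [0, -13, 0], "rot": [0, 0, 0], "claw": 0.4}, {"linear": [0, -20, 0], "rot": [0, 0, 0], "claw": 0.4}, {"linear": [0, -28, 0], "rot": [0, 0, 0], "claw": 0.4}, {"linear": [0, -36, 0], "rot": [0, 0, 0], "claw": 0.4}, {"linear": [0, -42, 0], "rot": [0, 0, 0], "claw": 0.4}, {"linear": [0, -45, 0], "rot": [0, 0, 0], "claw": 0.4}, {"linear": [0, -45, 0], "rot": [0, 0, 0], "claw": 0.4}])

```text
time: 5.58
ee_pos: [0.4628, -0.3015, 0.0691]
orientation: [-3.141, -0.0, 2.888]
force: [-0.3, -0.3, -0.4]
gripper_width: 0.481
finger_force: 30.0
```

Run:
```python
from h import *
s=manip.state();print(s["ee_pos"],s["orientation"],s["force"],s["gripper_width"])
i=camera_info("wrist");im=camera("wrist")
import pickle;pickle.dump((i,s),open("w4.pkl","wb"))
cv2.imwrite("pics/w4.png",cv2.resize(cv2.cvtColor(im,cv2.COLOR_RGB2BGR),(768,576)))
```

```text
[ 0.46278845 -0.30153347  0.06907979] [-3.14072597e+00 -1.78688423e-04  2.88789631e+00] [-0.26453555 -0.34373143 -0.44657439] 0.48057766356379905
```

View pics/w4.png

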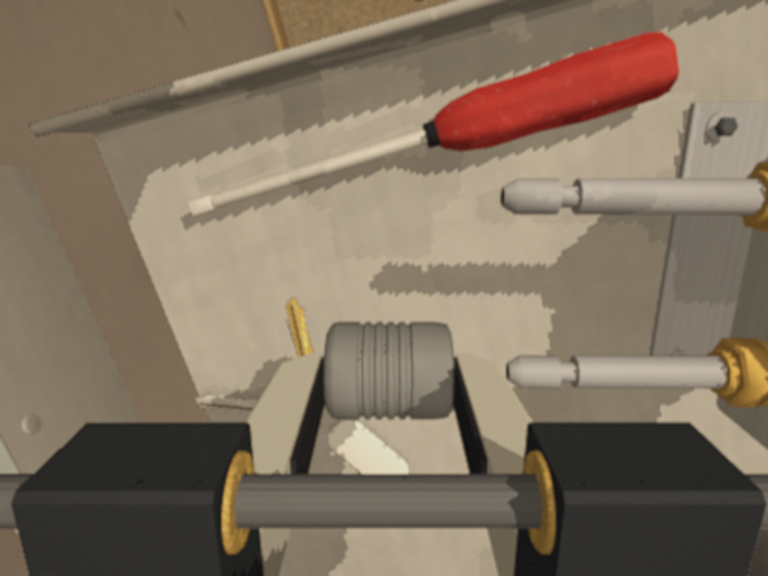

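The barrel is held level at axis row 370, clear of tube a (axis row 371, tip col 508). Next I move it across in front of tube b (axis row 196, tip col 502).

Call:
play_rows(increments=[{"linear": [0, -8, 0], "rot": [0, 0, 0], "claw": 0.4}, {"linear": [12, -8, 0], "rot": [0, 0, 0], "claw": 0.4}, {"linear": [28, -8, 0], "rot": [0, 0, 0], "claw": 0.4}, {"linear": [44, -8, 0], "rot": [0, 0, 0], "claw": 0.4}, {"linear": [58, -8, 0], "rot": [0, 0, 0], "claw": 0.4}, {"linear": [64, -8, 0], "rot": [0, 0, 0], "claw": 0.4}, {"linear": [64, -8, 0], "rot": [0, 0, 0], "claw": 0.4}, {"linear": [64, -8, 0], "rot": [0, 0, 0], "claw": 0.4}])

```text
time: 6.3
ee_pos: [0.4003, -0.2923, 0.0694]
orientation: [-3.141, 0.001, 2.89]
force: [0.4, -0.5, -1.6]
gripper_width: 0.486
finger_force: 30.0
```

Run:
```python
from h import *
s=manip.state();print(s["ee_pos"],s["orientation"],s["force"],s["gripper_width"])
i=camera_info("wrist");im=camera("wrist")
import pickle;pickle.dump((i,s),open("w5.pkl","wb"))
cv2.imwrite("pics/w5.png",cv2.resize(cv2.cvtColor(im,cv2.COLOR_RGB2BGR),(768,576)))
```

```text
[ 0.40029918 -0.2923421   0.06941092] [-3.14118028e+00  1.43125266e-03  2.89001747e+00] [ 0.44145842 -0.54058836 -1.56233295] 0.4857534601077873
```

View pics/w5.png

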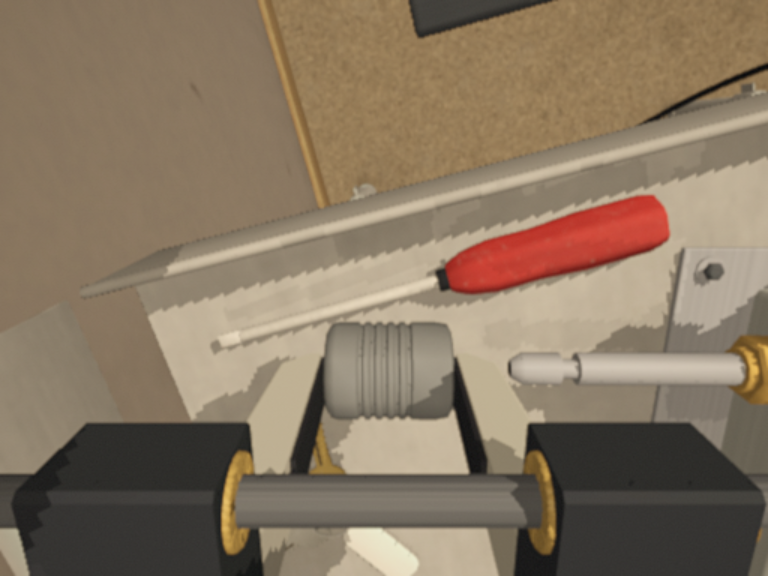

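The barrel axis is at row 370 and tube b's axis at about row 368.5, with roughly 20 mm between mouth and tip. I'll trim +1 mm in x and start in gently.

Call:
play_rows(increments=[{"linear": [1, 0, 0], "rot": [0, 0, 0], "claw": 0.4}, {"linear": [1, 8, 0], "rot": [0, 0, 0], "claw": 0.4}, {"linear": [1, 15, 0], "rot": [0, 0, 0], "claw": 0.4}, {"linear": [1, 18, 0], "rot": [0, 0, 0], "claw": 0.4}, {"linear": [1, 20, 0], "rot": [0, 0, 0], "claw": 0.4}, {"linear": [1, 22, 0], "rot": [0, 0, 0], "claw": 0.4}, {"linear": [1, 24, 0], "rot": [0, 0, 0], "claw": 0.4}])

```text
time: 6.93
ee_pos: [0.4046, -0.2683, 0.0692]
orientation: [-3.141, 0.0, 2.89]
force: [-0.6, 0.1, -1.7]
gripper_width: 0.476
finger_force: 30.0
```

Call:
play_rows(increments=[{"linear": [0, 2, 0], "rot": [0, 0, 0], "claw": 0.4}, {"linear": [0, 4, 0], "rot": [0, 0, 0], "claw": 0.4}, {"linear": [0, 4, 0], "rot": [0, 0, 0], "claw": 0.4}])

```text
time: 7.18
ee_pos: [0.4059, -0.2644, 0.0693]
orientation: [-3.142, 0.001, 2.89]
force: [0.4, 0.4, -0.9]
gripper_width: 0.479
finger_force: 30.0
```

Call:
play_rows(increments=[{"linear": [0, 3, 0], "rot": [0, 0, 0], "claw": 0.4}, {"linear": [0, 6, 0], "rot": [0, 0, 0], "claw": 0.4}, {"linear": [0, 9, 0], "rot": [0, 0, 0], "claw": 0.4}, {"linear": [0, 11, 0], "rot": [0, 0, 0], "claw": 0.4}, {"linear": [0, 13, 0], "rot": [0, 0, 0], "claw": 0.4}, {"linear": [0, 14, 0], "rot": [0, 0, 0], "claw": 0.4}, {"linear": [0, 14, 0], "rot": [0, 0, 0], "claw": 0.4}])

```text
time: 7.77
ee_pos: [0.4095, -0.2508, 0.0693]
orientation: [-3.142, 0.001, 2.89]
force: [1.0, -0.4, -0.0]
gripper_width: 0.481
finger_force: 30.0
```

Call:
play_rows(increments=[{"linear": [0, 1, 0], "rot": [0, 0, 0], "claw": 0.4}, {"linear": [0, 2, 0], "rot": [0, 0, 0], "claw": 0.4}, {"linear": [0, 2, 0], "rot": [0, 0, 0], "claw": 0.4}])

```text
time: 8.02
ee_pos: [0.4099, -0.2493, 0.0693]
orientation: [-3.141, 0.001, 2.89]
force: [1.9, -0.5, 1.9]
gripper_width: 0.478
finger_force: 30.0
```

Call:
play_rows(increments=[{"linear": [0, 1, 0], "rot": [0, 0, 0], "claw": 0.4}, {"linear": [0, 1, 0], "rot": [0, 0, 0], "claw": 0.4}])

```text
time: 8.18
ee_pos: [0.4101, -0.2483, 0.0693]
orientation: [-3.141, 0.001, 2.89]
force: [2.4, -1.0, 1.1]
gripper_width: 0.476
finger_force: 30.0
```

Call:
play_rows(increments=[{"linear": [0, 1, 0], "rot": [0, 0, 0], "claw": 0.4}, {"linear": [0, 1, 0], "rot": [0, 0, 0], "claw": 0.4}])

```text
time: 8.35
ee_pos: [0.4103, -0.2473, 0.0693]
orientation: [-3.141, 0.001, 2.89]
force: [2.0, -1.2, 0.2]
gripper_width: 0.478
finger_force: 30.0
```

Call:
play_rows(increments=[{"linear": [0, 1, 0], "rot": [0, 0, 0], "claw": 0.4}, {"linear": [0, 1, 0], "rot": [0, 0, 0], "claw": 0.4}])

```text
time: 8.52
ee_pos: [0.4106, -0.2463, 0.0693]
orientation: [-3.141, 0.001, 2.89]
force: [2.9, -0.7, 0.2]
gripper_width: 0.483
finger_force: 30.0
```

Call:
play_rows(increments=[{"linear": [0, 1, 0], "rot": [0, 0, 0], "claw": 0.4}, {"linear": [0, 1, 0], "rot": [0, 0, 0], "claw": 0.4}])

```text
time: 8.68
ee_pos: [0.4108, -0.2453, 0.0693]
orientation: [-3.141, 0.001, 2.89]
force: [2.1, -1.7, 1.1]
gripper_width: 0.481
finger_force: 30.0
```

Call:
play_rows(increments=[{"linear": [0, 0.8, 0], "rot": [0, 0, 0], "claw": 0.4}, {"linear": [0, 0.8, 0], "rot": [0, 0, 0], "claw": 0.4}])

```text
time: 8.85
ee_pos: [0.411, -0.2445, 0.0693]
orientation: [-3.141, 0.001, 2.89]
force: [2.2, -2.3, 2.2]
gripper_width: 0.479
finger_force: 30.0
```

Call:
play_rows(increments=[{"linear": [0, 0.8, 0], "rot": [0, 0, 0], "claw": 0.4}, {"linear": [0, 0.8, 0], "rot": [0, 0, 0], "claw": 0.4}])

```text
time: 9.02
ee_pos: [0.4112, -0.2438, 0.0693]
orientation: [-3.141, 0.001, 2.89]
force: [2.6, -1.8, 1.6]
gripper_width: 0.479
finger_force: 30.0
```

Call:
play_rows(increments=[{"linear": [0, 0.8, 0], "rot": [0, 0, 0], "claw": 0.4}, {"linear": [0, 0.8, 0], "rot": [0, 0, 0], "claw": 0.4}])

```text
time: 9.18
ee_pos: [0.4114, -0.243, 0.0693]
orientation: [-3.141, 0.001, 2.89]
force: [1.9, -2.5, 1.3]
gripper_width: 0.477
finger_force: 30.0
```

Call:
play_rows(increments=[{"linear": [0, 0.8, 0], "rot": [0, 0, 0], "claw": 0.4}, {"linear": [0, 0.8, 0], "rot": [0, 0, 0], "claw": 0.4}])

```text
time: 9.35
ee_pos: [0.4116, -0.2422, 0.0693]
orientation: [-3.141, 0.001, 2.89]
force: [2.0, -2.4, 2.4]
gripper_width: 0.48
finger_force: 30.0
```

Call:
play_rows(increments=[{"linear": [0, 0.8, 0], "rot": [0, 0, 0], "claw": 0.4}, {"linear": [0, 0.8, 0], "rot": [0, 0, 0], "claw": 0.4}])

```text
time: 9.52
ee_pos: [0.4118, -0.2414, 0.0693]
orientation: [-3.141, 0.001, 2.89]
force: [3.0, -2.3, 3.0]
gripper_width: 0.486
finger_force: 30.0
```

Call:
play_rows(increments=[{"linear": [0, 0.8, 0], "rot": [0, 0, 0], "claw": 0.4}, {"linear": [0, 0.8, 0], "rot": [0, 0, 0], "claw": 0.4}])

```text
time: 9.68
ee_pos: [0.4118, -0.2414, 0.0693]
orientation: [-3.14, 0.001, 2.889]
force: [3.0, -2.9, 1.4]
gripper_width: 0.48
finger_force: 30.0
```

Call:
play_rows(increments=[{"linear": [0, 0.8, 0], "rot": [0, 0, 0], "claw": 0.4}, {"linear": [0, 0.8, 0], "rot": [0, 0, 0], "claw": 0.4}])

```text
time: 9.85
ee_pos: [0.4118, -0.2413, 0.0693]
orientation: [-3.139, 0.001, 2.889]
force: [2.5, -4.7, 1.5]
gripper_width: 0.481
finger_force: 30.0
```

Call:
play_rows(increments=[{"linear": [0, 0.8, 0], "rot": [0, 0, 0], "claw": 0.4}, {"linear": [0, 0.8, 0], "rot": [0, 0, 0], "claw": 0.4}])

```text
time: 10.02
ee_pos: [0.4118, -0.2413, 0.0693]
orientation: [-3.138, 0.002, 2.888]
force: [1.6, -5.7, 0.2]
gripper_width: 0.48
finger_force: 30.0
```

Call:
play_rows(increments=[{"linear": [0, 1, 0], "rot": [0, 0, 0], "claw": 0.4}, {"linear": [0, 2.5, 0], "rot": [0, 0, 0], "claw": 0.4}, {"linear": [0, 2.5, 0], "rot": [0, 0, 0], "claw": 0.4}])

```text
time: 10.27
ee_pos: [0.4119, -0.2412, 0.0694]
orientation: [-3.135, 0.003, 2.887]
force: [0.4, -10.1, -0.6]
gripper_width: 0.478
finger_force: 30.0
```

Call:
play_rows(increments=[{"linear": [0, -3, 0], "rot": [0, 0, 0], "claw": 0.4}, {"linear": [0, -3, 0], "rot": [0, 0, 0], "claw": 0.47}, {"linear": [0, -3, 0], "rot": [0, 0, 0], "claw": 0.5}, {"linear": [0, -3, 0], "rot": [0, 0, 0], "claw": 0.54}, {"linear": [0, -3, 0], "rot": [0, 0, 0], "claw": 0.58}, {"linear": [0, -3, 0], "rot": [0, 0, 0], "claw": 0.62}, {"linear": [0, -3, 0], "rot": [0, 0, 0], "claw": 0.66}, {"linear": [0, -3, 0], "rot": [0, 0, 0], "claw": 0.66}])

```text
time: 10.93
ee_pos: [0.4105, -0.238, 0.0685]
orientation: [3.14, -0.004, 2.891]
force: [-0.2, 0.1, 0.1]
gripper_width: 0.658
finger_force: 0.0
```

Call:
play_rows(increments=[{"linear": [0, -3, -10], "rot": [0, 0, 0], "claw": 0.66}, {"linear": [0, -3, -25], "rot": [0, 0, 0], "claw": 0.66}, {"linear": [0, -3, -45], "rot": [0, 0, 0], "claw": 0.66}, {"linear": [-3, -3, -60], "rot": [0, 0, 0], "claw": 0.66}, {"linear": [-3, -3, -60], "rot": [0, 0, 0], "claw": 0.66}])

```text
time: 11.35
ee_pos: [0.4154, -0.2436, 0.1313]
orientation: [-3.141, 0.004, 2.89]
force: [0.0, -0.9, 1.7]
gripper_width: 0.66
finger_force: 0.0
```

Run:
```python
from h import *
s=manip.state();print(s["ee_pos"],s["orientation"],s["force"],s["gripper_width"])
i=camera_info("wrist");im=camera("wrist")
import pickle;pickle.dump((i,s),open("w6.pkl","wb"))
b=cv2.cvtColor(im,cv2.COLOR_RGB2BGR)
cv2.imwrite("pics/w6.png",cv2.resize(b[100:350,180:512],None,fx=2.4,fy=2.4,interpolation=cv2.INTER_CUBIC))
```

```text
[ 0.41541467 -0.24358375  0.13125073] [-3.1409907   0.00403934  2.89045271] [ 0.03545187 -0.85563159  1.72566157] 0.6602971303798648
```

View pics/w6.png

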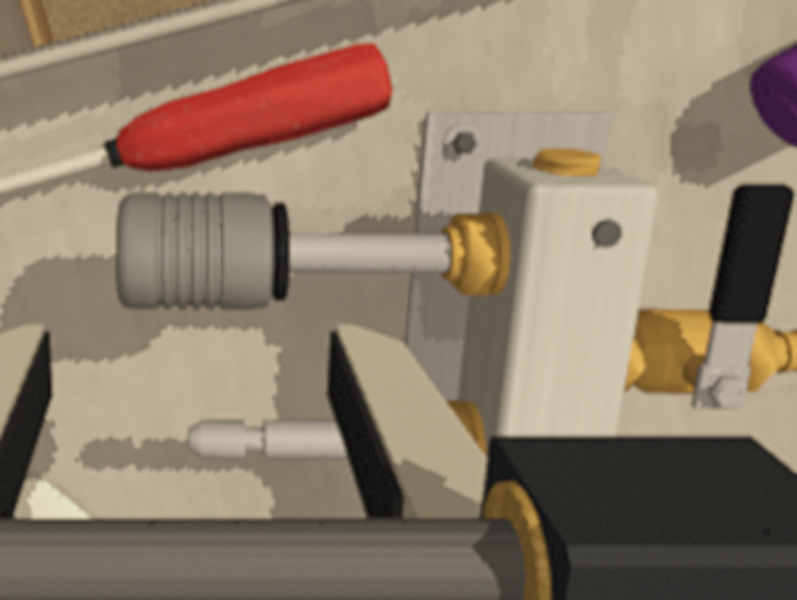

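The stop end sits in line on tube b (axis row 251). The ring shows about 4.6 mm proud, columns 272–288 against a 155 px barrel, which is the same as when it was locked at the start. So the teeth are locked, and I'll hand it in.

```bash
python3 -c "
from rig import manip
print(manip.close_job())"
```

```text
the job is handed in; nothing more can be done
None
```

I drew the stop end off outlet_a with its ring held in and pushed it onto outlet_b until it bottomed at about 10 N. In the last picture the ring is sprung back out, so the teeth look locked. The job is handed in at about 11.4 s; no verdict came back.

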